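Sort set and unset silicone keys on the dental bench

ROBOT

A 6-joint arm with a two-finger parallel gripper is mounted at the origin on the work surface. World frame = base frame: x ahead of the robot, y to its left, z up, the work surface at z = 0. Lengths are in mm, angles in rad, forces in N, time in s.
With the tool pointing down it reaches from about 300 to 825 mm from the base axis. Payload 5.4 kg.
Tool frame: the origin (TCP) lies midway between the tips of the shut fingers; the grasp point (between the pads) lies robot.tcp_to_grasp behind it (robot.tcp_to_grasp is the distance from the TCP to the grasp point, in mm); z points along the fingers, y is the line along which they close (so a half turn about z gives the same grasp; the last joint's range is limited). The gripper opens to 92 mm and grips with 3 to 60 N. Pads are 20 mm wide; open, the fingers measure 128 mm over their backs; the gripper's body (75 mm by 189 mm) begins 69 mm behind the grasp point.
Start: joints at [1.005, 0.158, 1.597, -0, 1.386, -0.21], TCP at [200.305, 538.966, 214.601] pointing down, gripper open.
Joint ranges: [-2.91, 2.91], [-0.94, 2.29], [0.18, 2.7], [-1.29, 4.43], [0.17, 2.64], [-3, 3]. Speed limits (rad/s): [2.57, 2.57, 3.14, 3.14, 3.14, 3.14].

INTERFACE

Orientations are given as a rotation vector (axis times angle).
In Python, from plant import robot, optics, job gives the robot as it stands. The module is installed in compiled form; this text tells all that it offers.
- The arm moves only by the tool play_rows, never from a script. Its argument "motion" is a list of rows, each an object of numbers: "rx", "ry", "rz": the turn, a rotation vector about the tool's x, y, z in degrees; "tx", "ty", "tz": the shift along the tool's x, y, z in cm; "gripper": the closure, from 0 (fully open) to 1 (shut). A call has exactly 8 rows; each row is the pose to reach, as a shift and turn from the pose commanded when the call began, along the tool's axes at that moment; what a row does not reach only later rows make up. A row lasts 1/10 s, in which the tool goes at most 50 mm and 8.59 degrees, less where a joint would pass 70% of its speed; a pose out of reach is approached as far as the arm can. A call with a gripper value outside its range is refused whole. The fingers move at their own pace and stop on an object; "grip_force" is the grip in N (left out, the last holds). Time passes only in rows, so rows that repeat a pose let the fingers close, or fill a call up. It gives the time, the measured TCP pose, the force, the opening and the grip force at its end, in the units of the state.
- robot.sense(): the state, without advancing time (a new reading comes with each control period).
- optics.grab_frame(name): name is "side" or "top"; returns the picture (384x512x3 uint8, red, green, blue); there is no depth.
- optics.camera_info(name): a dict with "fx", "fy", "cx", "cy" (pixels), "view" (4x4, takes a point from world to camera coordinates). Camera axes: x right, y down, z forward; pixel columns grow to the right and rows downward; lengths in mm; the calibration is good to about 2 mm. A picture is of the moment at which its call begins. camera_info takes no time and is no camera call.
- job.sign_off(): hands the job in; it is judged then, once.
The state is a dict: "time": time; "joint_pos": joint angles; "joint_velocities": joint speeds; "joint_efforts": joint torques, N m; "position": TCP position; "eef_rot": TCP orientation; "contact_force": force on the tool from outside, world axes, zero at the start; "torque": the same for the moment, N m; "gripper_width": opening from 0.0 (shut) to 1.0 (fully open); "grip_force": force on a finger pad.
Only numpy, scipy, OpenCV 4.12 (cv2) and the standard library are available. Lean on these libraries where they do the work, as an engineer would, in place of code of your own. Each camera call takes 0.05 s, during which the arm holds its last target. There are 200 camera calls.

TASK

Two silicone putty keys lie on the bench; one has set hard and the other is still soft, which you can tell only by squeezing them across their width between the fingers. Put the soft key in the middle of the round dish and the hard key in the middle of the empty rectangular steel tray, each lying flat on its underside with the tooth prints up.

Things in the scene. Friction and masses are not known exactly. Their poses are not given: they have to be found in the camera images.
- key_1: One silicone key, a beige bar 90 mm long (x), 42 wide (y), 40 high (z up), tooth prints on top, about 200 g; origin: centre of the underside. Both look alike, either may be the soft one. Squeezed across y, the soft one yields some 2 mm per N of grip, down to 30 mm (from 6 N on), and springs back; the hard one stays 42 mm within 2 mm. A 12 N grip on the flanks carries either.
- key_2: Other silicone key, a beige bar 90 mm long (x), 42 wide (y), 40 high (z up), tooth prints on top, about 200 g; origin: centre of the underside. Both look alike, either may be the soft one. Squeezed across y, the soft one yields some 2 mm per N of grip, down to 30 mm (from 6 N on), and springs back; the hard one stays 42 mm within 2 mm. A 12 N grip on the flanks carries either.
- dish: shallow round white ceramic dish fixed to the bench, 190 mm across the rim, 176 mm across the foot, 18 mm high, wall 4 mm, inner floor flat and 5 mm above the bench. Origin: centre of its underside, z up.
- tray: empty rectangular steel tray fixed to the bench, 160 mm along its x and 190 mm along its y outside, rim 18 mm high, walls and floor 3 mm thick. Origin: centre of its underside, z up.
There are look-alikes about, which are no part of the job. What is shaped like the key_1 but orange is not meant. Leave any red look-alike of the key_2 alone.

How it is judged (in metres and radians):
On the way, in this order (a step that is already met when the one before it is completed fails the run):
1. one of the keys is squeezed between the fingers (over 2 N) ((contact force between the fingers and key_1 above 2 N or contact force between the fingers and key_2 above 2 N)), for 0.2 s.
2. with one key lying in its right place, the other is squeezed between the fingers (over 2 N) ((((horizontal distance between key_2 and dish below 0.045 m and z of key_2 in the frame of dish between 0 and 0.013 m and angle between key_2's own z axis and vertical below 0.15 rad and linear speed of key_2 below 0.03 m/s) and contact force between the fingers and key_1 above 2 N) or ((horizontal distance between key_1 and tray below 0.045 m and z of key_1 in the frame of tray between 0 and 0.011 m and angle between key_1's own z axis and vertical below 0.15 rad and linear speed of key_1 below 0.03 m/s) and contact force between the fingers and key_2 above 2 N))), for 0.2 s.
At the end, for the whole second after the job is handed in: The soft key lies at rest on the floor of the round dish and the hard key on the floor of the steel tray, each with its centre within 45 mm of the middle, underside within 8 mm of that floor, and tilted less than 0.15 rad (about 8.5 degrees) with its prints up (horizontal distance between key_2 and dish below 0.045 m and z of key_2 in the frame of dish between 0 and 0.013 m and angle between each of key_2, key_1's own z axis and vertical below 0.15 rad and linear speed of each of key_2, key_1 below 0.03 m/s and horizontal distance between key_1 and tray below 0.045 m and z of key_1 in the frame of tray between 0 and 0.011 m); the robot touches nothing.
It also fails if it takes over 54 s, if anything falls off the work surface, if the arm or the gripper's body presses on something with over 40 N, if the wrist force passes 120 N, or if a joint passes its speed limit or range.

## Working session

There is one attempt and no reset: what is moved stays moved. The work goes in short steps, Python scripts to look and compute and a tool call to move; the robot and the scene stay as the last step left them, time stands still between calls to the robot, and variables do not carry over. Pictures are saved under pics/ and viewed, at most 10 in all, crops included, and the job is handed in when it is done.

Besides the shell and the picture viewer there is one more tool, called after "Call:" by a JSON object that holds its "method" and its "body". play_rows: Moves the arm, as the interface text tells. Its arguments: {"type":"object","properties":{"motion":{"type":"array"},"grip_force":{"type":"number"}},"required":["motion"]}

```bash
mkdir -p pics && python3 - <<'E'
from plant import robot, optics, job
import cv2, numpy as np
for n in("top","side"):
    im=optics.grab_frame(n); cv2.imwrite(f"pics/{n}0.png",cv2.cvtColor(im,cv2.COLOR_RGB2BGR))
    i=optics.camera_info(n); print(n,i["fx"],i["cx"],i["cy"],np.round(np.array(i["view"]),3).tolist())
s=robot.sense(); print(s, robot.tcp_to_grasp)
E
```

```text
top 418.548684123441 255.86817610614278 185.28990484786686 [[0.023, -0.999, 0.031, -26.8], [-0.995, -0.026, -0.099, 542.844], [0.1, -0.029, -0.995, 1021.768], [0.0, 0.0, 0.0, 1.0]]
side 392.04891469960626 250.45202995262815 191.79975972726325 [[0.938, -0.347, 0.001, -486.583], [-0.186, -0.506, -0.842, 118.772], [0.293, 0.789, -0.539, 1001.807], [0.0, 0.0, 0.0, 1.0]]
{'time': 0.1, 'joint_pos': array([ 1.00493386e+00,  1.58951948e-01,  1.59807276e+00, -3.43047968e-05,
        1.38621878e+00, -2.10090852e-01]), 'joint_velocities': array([ 6.59073965e-04, -1.37819291e-03, -5.22796826e-03, -4.22530243e-04,
       -6.44858112e-05, -3.38433825e-04]), 'joint_efforts': array([-3.10437815e-05, -3.86501634e+01, -3.22961104e+01,  7.03146611e-02,
        3.38978029e-02, -4.81722327e-05]), 'position': array([200.00003922, 538.50168582, 213.75333553]), 'eef_rot': array([-5.55787190e-01, -3.09143519e+00,  2.41996022e-03]), 'contact_force': array([1.2788782 , 0.32962242, 0.15275757]), 'torque': array([-0.03465151,  0.01146632,  0.03763721]), 'grip_force': 0.0, 'gripper_width': 1.0006845076028805} 18.700000000000003
```

View pics/top0.png

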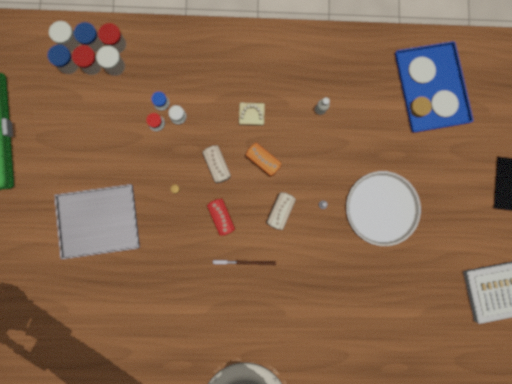

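View pics/side0.png

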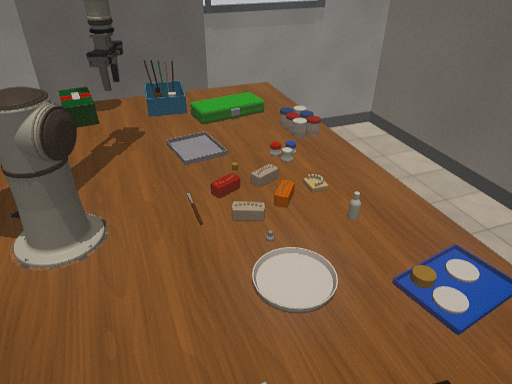

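Top view candidates: the beige bars at (216,163) and (281,211) fit the keys. The red bar at (221,216) and the orange bar at (263,159) are look-alikes, and the beige square at (251,113) is not a bar. The dish is at (383,208) and the tray at (97,221). I'll fit the poses and confirm the keys in one crop.

```bash
cat > h.py <<'E'
from plant import robot, optics, job
import cv2, numpy as np
from scipy.optimize import minimize
from scipy.spatial.transform import Rotation as R
def proj(n,P):
    i=optics.camera_info(n); V=np.array(i["view"]); c=np.atleast_2d(P)@V[:3,:3].T+V[:3,3]
    return np.c_[i["fx"]*c[:,0]/c[:,2]+i["cx"], i["fy"]*c[:,1]/c[:,2]+i["cy"]]
def ray(n,u,v,z):
    i=optics.camera_info(n); V=np.array(i["view"]); d=V[:3,:3].T@[(u-i["cx"])/i["fx"],(v-i["cy"])/i["fy"],1]
    o=-V[:3,:3].T@V[:3,3]; return o+d*(z-o[2])/d[2]
def box(x,y,a,z0=0,L=90,W=42,H=40):
    p=np.array([[sx*L/2,sy*W/2,z] for sx in(-1,1) for sy in(-1,1) for z in(z0,z0+H)])
    c,s=np.cos(a),np.sin(a); return np.c_[p[:,0]*c-p[:,1]*s+x,p[:,0]*s+p[:,1]*c+y,p[:,2]]
def beige(im,uv,r=28):
    h=cv2.cvtColor(im,cv2.COLOR_RGB2HSV).astype(int)
    m=((h[...,1]<75)&(h[...,2]>75)).astype(np.uint8)
    m=cv2.morphologyEx(m,cv2.MORPH_CLOSE,np.ones((3,3)))
    n,l,st,c=cv2.connectedComponentsWithStats(m)
    k=l[int(uv[1]),int(uv[0])]; return (l==k).astype(np.uint8) if k else m*0
def fit(masks,x0,**kw):
    S=8
    def cost(p):
        t=0
        for n,m in masks.items():
            q=cv2.convexHull(np.round(proj(n,box(*p,**kw))*S).astype(np.int32))  # subpixel via shift
            big=np.zeros((m.shape[0]*4,m.shape[1]*4),np.uint8)
            cv2.fillConvexPoly(big,np.round((q/S+.5)*4).astype(np.int32),1)
            M=cv2.resize(m,None,fx=4,fy=4,interpolation=cv2.INTER_NEAREST)
            t+=1-(big&M).sum()/max(1,(big|M).sum())
        return t
    best=min((minimize(cost,[*x0[:2],a],method="Nelder-Mead",options=dict(initial_simplex=[[x0[0],x0[1],a],[x0[0]+15,x0[1],a],[x0[0],x0[1]+15,a],[x0[0],x0[1],a+.3]],maxiter=80)) for a in x0[2]),key=lambda r:r.fun)
    return best.x,best.fun
E
python3 - <<'E'
from h import *
T=cv2.cvtColor(cv2.imread("pics/top0.png"),cv2.COLOR_BGR2RGB);Sd=cv2.cvtColor(cv2.imread("pics/side0.png"),cv2.COLOR_BGR2RGB)
out=T[120:260,180:320].copy()
for name,t,s in(("A",(216,163),(264,176)),("B",(281,211),(248,213))):
    w=ray("top",*t,20); mt=beige(T,t); ms=beige(Sd,s); print(name,w.round(),mt.sum(),ms.sum())
    for k,mm in(("top",{"top":mt}),("both",{"top":mt,"side":ms})):
        x,f=fit(mm,(w[0],w[1],[-.9,-.3,.3,.9])); print(k,x.round(2),round(f,3))
for nm,t,z in(("dish",(383,208),18),("tray",(97,221),18)):
    w=ray("top",*t,z);print(nm,w.round(1),T[t[1],t[0]])
h=cv2.cvtColor(T,cv2.COLOR_RGB2HSV)
for nm,t in(("dish",(383,208)),("tray",(97,221))):
    m=beige(T,t); c=max(cv2.findContours(m,0,2)[0],key=cv2.contourArea)
    P=np.array([ray("top",*p[0],18)[:2] for p in c],np.float32); r=cv2.minAreaRect(P); print(nm,r)
    if nm=="dish": print(cv2.minEnclosingCircle(P))
cv2.imwrite("pics/crop.png",cv2.cvtColor(cv2.resize(out,(560,560),interpolation=2),cv2.COLOR_RGB2BGR))
E
```

```text
A [598.  88.  20.] 609 417
top [5.9622e+02 8.7920e+01 4.3000e-01] 0.081
both [5.9729e+02 8.8360e+01 4.5000e-01] 0.272
B [481. -78.  20.] 621 589
top [ 4.8111e+02 -7.6690e+01 -4.1000e-01] 0.072
both [ 4.8234e+02 -7.7100e+01 -3.9000e-01] 0.24
dish [ 494.7 -338.2   18. ] [193 194 194]
tray [445.1 378.   18. ] [160 158 158]
dish ((495.5766296386719, -338.55859375), (187.99537658691406, 190.77357482910156), 1.228744626045227)
((495.318359375, -338.6506042480469), 96.81156921386719)Traceback (most recent call last):
  File "<stdin>", line 13, in <module>
  File "h.py", line 9, in ray
    i=optics.camera_info(n); V=np.array(i["view"]); d=V[:3,:3].T@[(u-i["cx"])/i["fx"],(v-i["cy"])/i["fy"],1]
ValueError: time passes only in moves, steps and waits
```

```bash
cat >> h.py <<'E'
def go(x,y,z,yaw):
    """yaw = key long axis; print tool-frame shift (cm) and turn (deg)"""
    s=robot.sense(); R0=R.from_rotvec(s["eef_rot"]); best=None
    for k in(0,np.pi):
        yy=np.array([-np.sin(yaw+k),np.cos(yaw+k),0]); zz=np.array([0,0,-1.]); Rt=np.c_[np.cross(yy,zz),yy,zz]
        rv=(R0.inv()*R.from_matrix(Rt)).as_rotvec(degrees=True)
        print("t_cm",(R0.inv().apply(np.array([x,y,z])-s["position"])/10).round(2),"rot",rv.round(2))
    print("now",s["time"],s["position"].round(1),"j6",s["joint_pos"].round(2),"w",round(s["gripper_width"]*92,1),"f",round(s["grip_force"],1),s["contact_force"].round(1))
E
python3 - <<'E'
import cv2
T=cv2.imread("pics/top0.png")[120:260,180:320]
cv2.imwrite("pics/crop.png",cv2.resize(T,(560,560),interpolation=2))
from h import *
go(597,88,150,.44)
E
```

```text
t_cm [-52.91 -28.39   6.4 ] rot [ -0.08  -0.05 -45.59]
t_cm [-52.91 -28.39   6.4 ] rot [-7.0000e-02  1.0000e-01  1.3441e+02]
now 0.1 [200.  538.5 213.8] j6 [ 1.    0.16  1.6  -0.    1.39 -0.21] w 92.1 f 0.0 [1.3 0.3 0.2]
```

View pics/crop.png

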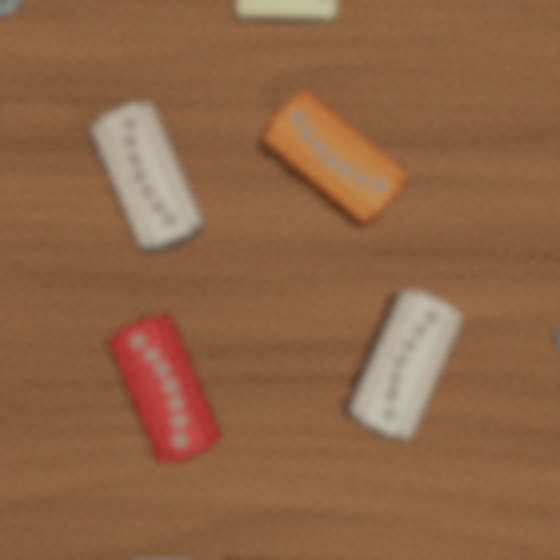

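The crop confirms it: both beige bars, A at crop (146,175) and B at (405,365), show tooth prints up. The orange bar (335,155) and red bar (163,388) are the decoys. I'll start with A.

Call:
{"method": "play_rows", "body": {"motion": [{"tx": -4.4, "ty": -2.4, "tz": 0.5, "rz": -4, "gripper": 0}, {"tx": -8.8, "ty": -4.7, "tz": 1, "rz": -8, "gripper": 0}, {"tx": -13.2, "ty": -7.1, "tz": 1.6, "rz": -12, "gripper": 0}, {"tx": -17.6, "ty": -9.5, "tz": 2.1, "rz": -15, "gripper": 0}, {"tx": -22, "ty": -11.8, "tz": 2.7, "rz": -19, "gripper": 0}, {"tx": -26.5, "ty": -14.2, "tz": 3.2, "rz": -23, "gripper": 0}, {"tx": -30.9, "ty": -16.6, "tz": 3.7, "rz": -27, "gripper": 0}, {"tx": -35.3, "ty": -18.9, "tz": 4.3, "rz": -30, "gripper": 0}], "grip_force": 12}}

```text
invalid input at $.motion[0]: expected keys rx, ry, rz, tx, ty, tz, gripper
```

```bash
python3 -c "
from h import *
go(597,88,150,.44)"
```

```text
t_cm [-52.91 -28.39   6.4 ] rot [ -0.08  -0.05 -45.59]
t_cm [-52.91 -28.39   6.4 ] rot [-7.0000e-02  1.0000e-01  1.3441e+02]
now 0.1 [200.  538.5 213.8] j6 [ 1.    0.16  1.6  -0.    1.39 -0.21] w 92.1 f 0.0 [1.3 0.3 0.2]
```

Call:
{"method": "play_rows", "body": {"motion": [{"rx": 0, "ry": 0, "rz": -4, "tx": -3, "ty": -1.6, "tz": 0.3, "gripper": 0}, {"rx": 0, "ry": 0, "rz": -8, "tx": -7, "ty": -3.8, "tz": 0.8, "gripper": 0}, {"rx": 0, "ry": 0, "rz": -14, "tx": -11.4, "ty": -6.1, "tz": 1.3, "gripper": 0}, {"rx": 0, "ry": 0, "rz": -20, "tx": -15.8, "ty": -8.5, "tz": 1.9, "gripper": 0}, {"rx": 0, "ry": 0, "rz": -26, "tx": -20.2, "ty": -10.8, "tz": 2.4, "gripper": 0}, {"rx": 0, "ry": 0, "rz": -32, "tx": -24.6, "ty": -13.2, "tz": 3, "gripper": 0}, {"rx": 0, "ry": 0, "rz": -38, "tx": -29, "ty": -15.6, "tz": 3.5, "gripper": 0}, {"rx": 0, "ry": 0, "rz": -44, "tx": -33.4, "ty": -18, "tz": 4, "gripper": 0}], "grip_force": 12}}

```text
time: 0.9
position: [450.4, 253.3, 174.3]
eef_rot: [0.649, -3.073, -0.0]
contact_force: [0.7, 0.8, 0.2]
gripper_width: 0.998
grip_force: 0.0
```

```bash
python3 -c "
from h import *
go(597,88,120,.44)"
```

```text
t_cm [ -6.73 -21.05   5.42] rot [ 0.01 -0.02 -1.35]
t_cm [ -6.73 -21.05   5.42] rot [-3.0000e-02 -2.0000e-02  1.7865e+02]
now 0.9 [450.4 253.3 174.3] j6 [ 0.28  0.04  1.8   0.    1.3  -1.71] w 91.8 f 0.0 [0.7 0.8 0.2]
```

Call:
{"method": "play_rows", "body": {"motion": [{"rx": 0, "ry": 0, "rz": -1.3, "tx": -1.4, "ty": -4.5, "tz": 0.9, "gripper": 0}, {"rx": 0, "ry": 0, "rz": -1.3, "tx": -2.8, "ty": -9, "tz": 1.8, "gripper": 0}, {"rx": 0, "ry": 0, "rz": -1.3, "tx": -4.2, "ty": -13, "tz": 2.8, "gripper": 0}, {"rx": 0, "ry": 0, "rz": -1.3, "tx": -5.5, "ty": -17, "tz": 3.8, "gripper": 0}, {"rx": 0, "ry": 0, "rz": -1.3, "tx": -6.5, "ty": -20, "tz": 4.8, "gripper": 0}, {"rx": 0, "ry": 0, "rz": -1.3, "tx": -6.7, "ty": -21, "tz": 5.4, "gripper": 0}, {"rx": 0, "ry": 0, "rz": -1.3, "tx": -6.7, "ty": -21, "tz": 5.4, "gripper": 0}, {"rx": 0, "ry": 0, "rz": -1.3, "tx": -6.7, "ty": -21, "tz": 5.4, "gripper": 0}]}}

```text
time: 1.7
position: [594.3, 90.5, 120.6]
eef_rot: [0.678, -3.066, -0.001]
contact_force: [0.7, -0.1, -0.4]
gripper_width: 1.0
grip_force: 0.0
```

```bash
python3 -c "
from h import *
go(597,88,7,.44)
im=optics.grab_frame('top'); cv2.imwrite('pics/t1.png',cv2.cvtColor(im,cv2.COLOR_RGB2BGR))
im=optics.grab_frame('side'); cv2.imwrite('pics/s1.png',cv2.cvtColor(im[90:290,150:400],cv2.COLOR_RGB2BGR))
cv2.imwrite('pics/s1.png',cv2.resize(cv2.imread('pics/s1.png'),(750,600),interpolation=2))"
```

```text
t_cm [-0.15 -0.35 11.36] rot [ 0.06 -0.05 -0.26]
t_cm [-0.15 -0.35 11.36] rot [-7.0000e-02 -9.0000e-02  1.7974e+02]
now 1.7 [594.3  90.5 120.6] j6 [-0.05  0.31  1.61  0.    1.22 -2.06] w 92.0 f 0.0 [ 0.7 -0.1 -0.4]
```

View pics/s1.png

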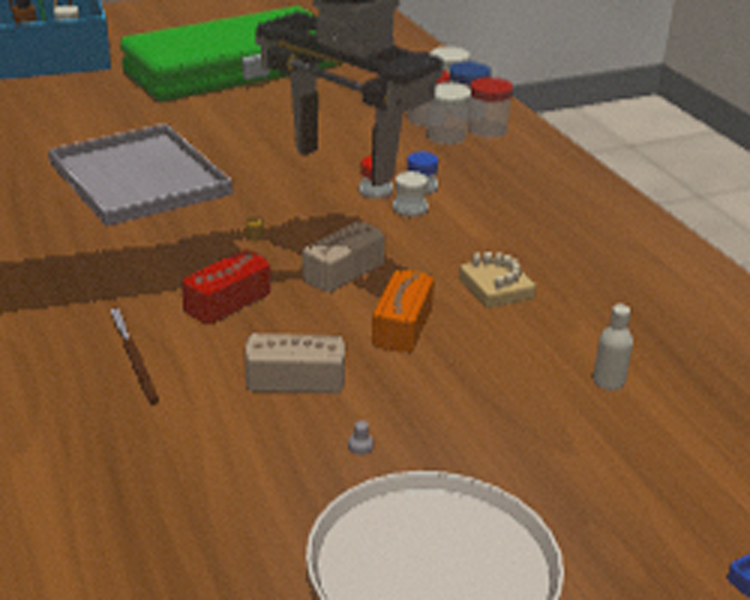

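The side crop shows the open fingers straddling above key A (crop 343,255), turned across its width and clear of the orange and red decoys. I'll descend and squeeze.

Call:
{"method": "play_rows", "body": {"motion": [{"rx": 0, "ry": 0, "rz": 0, "tx": -0.1, "ty": -0.1, "tz": 2, "gripper": 0}, {"rx": 0, "ry": 0, "rz": 0, "tx": -0.1, "ty": -0.1, "tz": 4, "gripper": 0}, {"rx": 0, "ry": 0, "rz": 0, "tx": -0.1, "ty": -0.1, "tz": 6, "gripper": 0}, {"rx": 0, "ry": 0, "rz": 0, "tx": -0.1, "ty": -0.1, "tz": 8, "gripper": 0}, {"rx": 0, "ry": 0, "rz": 0, "tx": -0.1, "ty": -0.1, "tz": 9.5, "gripper": 0}, {"rx": 0, "ry": 0, "rz": 0, "tx": -0.1, "ty": -0.1, "tz": 10.6, "gripper": 0}, {"rx": 0, "ry": 0, "rz": 0, "tx": -0.1, "ty": -0.1, "tz": 11.1, "gripper": 0.2}, {"rx": 0, "ry": 0, "rz": 0, "tx": -0.1, "ty": -0.1, "tz": 11.2, "gripper": 0.3}]}}

```text
time: 2.6
position: [596.4, 89.2, 8.6]
eef_rot: [0.678, -3.067, -0.0]
contact_force: [0.7, -0.3, 0.7]
gripper_width: 0.852
grip_force: 0.0
```

Call:
{"method": "play_rows", "body": {"motion": [{"rx": 0, "ry": 0, "rz": 0, "tx": 0, "ty": 0, "tz": 0, "gripper": 0.5}, {"rx": 0, "ry": 0, "rz": 0, "tx": 0, "ty": 0, "tz": 0, "gripper": 1}, {"rx": 0, "ry": 0, "rz": 0, "tx": 0, "ty": 0, "tz": 0, "gripper": 1}, {"rx": 0, "ry": 0, "rz": 0, "tx": 0, "ty": 0, "tz": 0, "gripper": 1}, {"rx": 0, "ry": 0, "rz": 0, "tx": 0, "ty": 0, "tz": 0, "gripper": 1}, {"rx": 0, "ry": 0, "rz": 0, "tx": 0, "ty": 0, "tz": 0, "gripper": 1}, {"rx": 0, "ry": 0, "rz": 0, "tx": 0, "ty": 0, "tz": 0, "gripper": 1}, {"rx": 0, "ry": 0, "rz": 0, "tx": 0, "ty": 0, "tz": 0, "gripper": 1}], "grip_force": 12}}

```text
time: 3.4
position: [597.1, 88.7, 9.3]
eef_rot: [-0.677, 3.067, -0.001]
contact_force: [0.1, -2.6, 3.7]
gripper_width: 0.456
grip_force: 12.0
```

```bash
python3 -c "
from h import *
go(597,88,120,.44)
print('tray');go(444,378,90,.1);print('dish');go(495,-338,90,.44)"
```

```text
t_cm [  0.03  -0.07 -11.07] rot [-0.05  0.05 -0.3 ]
t_cm [  0.03  -0.07 -11.07] rot [8.000e-02 8.000e-02 1.797e+02]
now 3.4 [597.1  88.7   9.3] j6 [-0.05  0.47  1.65 -0.    1.02 -2.06] w 42.0 f 12.0 [ 0.1 -2.6  3.7]
tray
t_cm [ 1.69 32.68 -8.1 ] rot [-0.04  0.06 19.18]
t_cm [ 1.69 32.68 -8.1 ] rot [-9.0000e-02 -6.0000e-02 -1.6082e+02]
now 3.4 [597.1  88.7   9.3] j6 [-0.05  0.47  1.65 -0.    1.02 -2.06] w 42.0 f 12.0 [ 0.1 -2.6  3.7]
dish
t_cm [ 27.23 -34.41  -8.07] rot [-0.05  0.05 -0.3 ]
t_cm [ 27.23 -34.41  -8.07] rot [8.000e-02 8.000e-02 1.797e+02]
now 3.4 [597.1  88.7   9.3] j6 [-0.05  0.47  1.65 -0.    1.02 -2.06] w 42.0 f 12.0 [ 0.1 -2.6  3.7]
```

It measures 42.0 mm at 12 N, so A is the hard key and goes to the tray. Lift, then carry.

Call:
{"method": "play_rows", "body": {"motion": [{"rx": 0, "ry": 0, "rz": 0, "tx": 0, "ty": 0, "tz": -1, "gripper": 1}, {"rx": 0, "ry": 0, "rz": 0, "tx": 0, "ty": 0, "tz": -3, "gripper": 1}, {"rx": 0, "ry": 0, "rz": 0, "tx": 0, "ty": 0, "tz": -5.5, "gripper": 1}, {"rx": 0, "ry": 0, "rz": 2, "tx": 0, "ty": 1, "tz": -7.5, "gripper": 1}, {"rx": 0, "ry": 0, "rz": 4, "tx": 0.2, "ty": 3.5, "tz": -8, "gripper": 1}, {"rx": 0, "ry": 0, "rz": 6, "tx": 0.4, "ty": 7, "tz": -8, "gripper": 1}, {"rx": 0, "ry": 0, "rz": 8, "tx": 0.6, "ty": 10.5, "tz": -8, "gripper": 1}, {"rx": 0, "ry": 0, "rz": 10, "tx": 0.8, "ty": 14, "tz": -8, "gripper": 1}], "grip_force": 14}}

```text
time: 4.2
position: [528.5, 213.8, 88.5]
eef_rot: [0.405, -3.114, -0.001]
contact_force: [0.0, 0.4, -1.1]
gripper_width: 0.457
grip_force: 14.0
```

```bash
python3 -c "
from h import *
go(444,378,90,.1)"
```

```text
t_cm [ 3.97 18.03 -0.13] rot [ 0.04 -0.1   9.08]
t_cm [ 3.97 18.03 -0.13] rot [ 1.6000e-01  6.0000e-02 -1.7092e+02]
now 4.2 [528.5 213.8  88.5] j6 [ 0.17  0.28  1.72  0.    1.15 -1.66] w 42.0 f 14.0 [ 0.   0.4 -1.1]
```

Call:
{"method": "play_rows", "body": {"motion": [{"rx": 0, "ry": 0, "rz": 2, "tx": 0.9, "ty": 4, "tz": 0, "gripper": 1}, {"rx": 0, "ry": 0, "rz": 4, "tx": 1.7, "ty": 8, "tz": 0, "gripper": 1}, {"rx": 0, "ry": 0, "rz": 6, "tx": 2.6, "ty": 12, "tz": 0, "gripper": 1}, {"rx": 0, "ry": 0, "rz": 8, "tx": 3.4, "ty": 15.5, "tz": 0, "gripper": 1}, {"rx": 0, "ry": 0, "rz": 9, "tx": 3.8, "ty": 17.4, "tz": 0, "gripper": 1}, {"rx": 0, "ry": 0, "rz": 9, "tx": 4, "ty": 18, "tz": 1, "gripper": 1}, {"rx": 0, "ry": 0, "rz": 9, "tx": 4, "ty": 18, "tz": 2, "gripper": 1}, {"rx": 0, "ry": 0, "rz": 9, "tx": 4, "ty": 18, "tz": 2, "gripper": 1}]}}

```text
time: 5.0
position: [443.8, 374.5, 66.0]
eef_rot: [0.161, -3.133, 0.004]
contact_force: [-0.4, 0.0, -1.5]
gripper_width: 0.455
grip_force: 14.0
```

```bash
python3 -c "
from h import *
go(444,378,13,.1)
im=optics.grab_frame('top'); cv2.imwrite('pics/t2.png',cv2.cvtColor(im,cv2.COLOR_RGB2BGR))"
```

```text
t_cm [-0.08  0.36  5.3 ] rot [-0.13 -0.27  0.17]
t_cm [-0.08  0.36  5.3 ] rot [   0.42   -0.21 -179.83]
now 5.0 [443.8 374.5  66. ] j6 [ 0.49  0.33  1.7  -0.    1.11 -1.18] w 41.9 f 14.0 [-0.4  0.  -1.5]
```

View pics/t2.png

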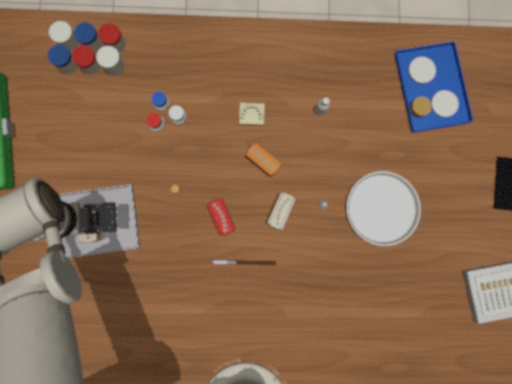

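The top view shows the gripper with the key over the tray middle (~(97,220)). Lower it.

Call:
{"method": "play_rows", "body": {"motion": [{"rx": 0, "ry": 0, "rz": 0, "tx": 0, "ty": 0.2, "tz": 1.2, "gripper": 1}, {"rx": 0, "ry": 0, "rz": 0, "tx": 0, "ty": 0.2, "tz": 2.4, "gripper": 1}, {"rx": 0, "ry": 0, "rz": 0, "tx": 0, "ty": 0.2, "tz": 3.4, "gripper": 1}, {"rx": 0, "ry": 0, "rz": 0, "tx": 0, "ty": 0.2, "tz": 4.2, "gripper": 1}, {"rx": 0, "ry": 0, "rz": 0, "tx": 0, "ty": 0.2, "tz": 4.7, "gripper": 1}, {"rx": 0, "ry": 0, "rz": 0, "tx": 0, "ty": 0.2, "tz": 5, "gripper": 1}, {"rx": 0, "ry": 0, "rz": 0, "tx": 0, "ty": 0.2, "tz": 5.1, "gripper": 1}, {"rx": 0, "ry": 0, "rz": 0, "tx": 0, "ty": 0.2, "tz": 5.2, "gripper": 1}]}}

```text
time: 5.85
position: [445.4, 378.5, 17.1]
eef_rot: [-0.162, 3.137, 0.0]
contact_force: [1.0, 0.6, -0.9]
gripper_width: 0.455
grip_force: 14.0
```

```bash
python3 -c "
from h import *
go(444,378,12,.1)"
```

```text
t_cm [ 0.14 -0.03  0.51] rot [0.02 0.04 0.19]
t_cm [ 0.14 -0.03  0.51] rot [-7.0000e-02  2.0000e-02 -1.7981e+02]
now 5.85 [445.4 378.5  17.1] j6 [ 0.5   0.41  1.71 -0.    1.02 -1.18] w 41.9 f 14.0 [ 1.   0.6 -0.9]
```

Call:
{"method": "play_rows", "body": {"motion": [{"rx": 0, "ry": 0, "rz": 0, "tx": 0, "ty": 0, "tz": 0.1, "gripper": 1}, {"rx": 0, "ry": 0, "rz": 0, "tx": 0, "ty": 0, "tz": 0.2, "gripper": 1}, {"rx": 0, "ry": 0, "rz": 0, "tx": 0, "ty": 0, "tz": 0.25, "gripper": 1}, {"rx": 0, "ry": 0, "rz": 0, "tx": 0, "ty": 0, "tz": 0.3, "gripper": 1}, {"rx": 0, "ry": 0, "rz": 0, "tx": 0, "ty": 0, "tz": 0.3, "gripper": 1}, {"rx": 0, "ry": 0, "rz": 0, "tx": 0, "ty": 0, "tz": 0.3, "gripper": 1}, {"rx": 0, "ry": 0, "rz": 0, "tx": 0, "ty": 0, "tz": 0.3, "gripper": 1}, {"rx": 0, "ry": 0, "rz": 0, "tx": 0, "ty": 0, "tz": 0.3, "gripper": 1}]}}

```text
time: 6.65
position: [445.1, 378.3, 13.8]
eef_rot: [-0.162, 3.137, 0.0]
contact_force: [-0.4, 0.5, -2.0]
gripper_width: 0.458
grip_force: 14.0
```

Call:
{"method": "play_rows", "body": {"motion": [{"rx": 0, "ry": 0, "rz": 0, "tx": 0, "ty": 0, "tz": 0.1, "gripper": 1}, {"rx": 0, "ry": 0, "rz": 0, "tx": 0, "ty": 0, "tz": 0.15, "gripper": 1}, {"rx": 0, "ry": 0, "rz": 0, "tx": 0, "ty": 0, "tz": 0.2, "gripper": 1}, {"rx": 0, "ry": 0, "rz": 0, "tx": 0, "ty": 0, "tz": 0.2, "gripper": 1}, {"rx": 0, "ry": 0, "rz": 0, "tx": 0, "ty": 0, "tz": 0.2, "gripper": 1}, {"rx": 0, "ry": 0, "rz": 0, "tx": 0, "ty": 0, "tz": 0.2, "gripper": 0.4}, {"rx": 0, "ry": 0, "rz": 0, "tx": 0, "ty": 0, "tz": 0.2, "gripper": 0.3}, {"rx": 0, "ry": 0, "rz": 0, "tx": 0, "ty": 0, "tz": 0.2, "gripper": 0.2}]}}

```text
time: 7.45
position: [445.2, 378.3, 11.7]
eef_rot: [-0.162, 3.137, 0.0]
contact_force: [-0.4, -0.3, 0.1]
gripper_width: 0.692
grip_force: 0.0
```

```bash
python3 -c "
from h import *
go(444,378,120,.1);print();go(482,-77,120,-.4)"
```

```text
t_cm [  0.12  -0.02 -10.83] rot [0.01 0.02 0.19]
t_cm [  0.12  -0.02 -10.83] rot [-3.0000e-02  2.0000e-02 -1.7981e+02]
now 7.45 [445.2 378.3  11.7] j6 [ 0.5   0.42  1.71  0.    1.01 -1.18] w 63.7 f 0.0 [-0.4 -0.3  0.1]

t_cm [  1.03 -45.67 -10.84] rot [2.000e-02 2.000e-02 2.883e+01]
t_cm [  1.03 -45.67 -10.84] rot [-2.0000e-02  2.0000e-02 -1.5117e+02]
now 7.45 [445.2 378.3  11.7] j6 [ 0.5   0.42  1.71  0.    1.01 -1.18] w 63.7 f 0.0 [-0.4 -0.3  0.1]
```

Call:
{"method": "play_rows", "body": {"motion": [{"rx": 0, "ry": 0, "rz": 0, "tx": 0, "ty": 0, "tz": -1.5, "gripper": 0.2}, {"rx": 0, "ry": 0, "rz": 0, "tx": 0, "ty": 0, "tz": -5, "gripper": 0.2}, {"rx": 0, "ry": 0, "rz": 0, "tx": 0, "ty": 0, "tz": -9, "gripper": 0}, {"rx": 0, "ry": 0, "rz": 0, "tx": 0, "ty": -2, "tz": -10.8, "gripper": 0}, {"rx": 0, "ry": 0, "rz": 5, "tx": 0, "ty": -6, "tz": -10.8, "gripper": 0}, {"rx": 0, "ry": 0, "rz": 10, "tx": 0.3, "ty": -10.5, "tz": -10.8, "gripper": 0}, {"rx": 0, "ry": 0, "rz": 15, "tx": 0.4, "ty": -15, "tz": -10.8, "gripper": 0}, {"rx": 0, "ry": 0, "rz": 20, "tx": 0.5, "ty": -19.5, "tz": -10.8, "gripper": 0}]}}

```text
time: 8.25
position: [460.5, 182.3, 121.1]
eef_rot: [0.389, 3.115, 0.001]
contact_force: [0.6, 1.0, -0.2]
gripper_width: 1.002
grip_force: 0.0
```

```bash
python3 -c "
from h import *
go(482,-77,115,-.4)"
```

```text
t_cm [ -8.47 -24.61   0.61] rot [0.05 0.11 8.67]
t_cm [ -8.47 -24.61   0.61] rot [-1.6000e-01  8.0000e-02 -1.7133e+02]
now 8.25 [460.5 182.3 121.1] j6 [ 0.13  0.04  1.91 -0.    1.18 -1.19] w 92.1 f 0.0 [ 0.6  1.  -0.2]
```

Call:
{"method": "play_rows", "body": {"motion": [{"rx": 0, "ry": 0, "rz": 3, "tx": -1.5, "ty": -4.4, "tz": 0, "gripper": 0}, {"rx": 0, "ry": 0, "rz": 6, "tx": -3, "ty": -8.8, "tz": 0, "gripper": 0}, {"rx": 0, "ry": 0, "rz": 8, "tx": -4.5, "ty": -13.2, "tz": 0, "gripper": 0}, {"rx": 0, "ry": 0, "rz": 8.7, "tx": -6, "ty": -17.5, "tz": 0, "gripper": 0}, {"rx": 0, "ry": 0, "rz": 8.7, "tx": -7.5, "ty": -21.5, "tz": 0.3, "gripper": 0}, {"rx": 0, "ry": 0, "rz": 8.7, "tx": -8.3, "ty": -24, "tz": 0.6, "gripper": 0}, {"rx": 0, "ry": 0, "rz": 8.7, "tx": -8.5, "ty": -24.6, "tz": 0.6, "gripper": 0}, {"rx": 0, "ry": 0, "rz": 8.7, "tx": -8.5, "ty": -24.6, "tz": 0.6, "gripper": 0}]}}

```text
time: 9.05
position: [483.0, -76.0, 114.5]
eef_rot: [0.623, 3.078, 0.0]
contact_force: [0.0, 0.9, -0.6]
gripper_width: 1.0
grip_force: 0.0
```

```bash
python3 - <<'E'
from h import *
go(482,-77,8,-.4)
im=optics.grab_frame('top'); s=optics.grab_frame('side')
a=cv2.resize(im[170:270,40:150],(396,360),interpolation=2); b=cv2.resize(s[110:290,140:340],(400,360),interpolation=2)
cv2.imwrite('pics/c3.png',cv2.cvtColor(np.hstack([a,b]),cv2.COLOR_RGB2BGR))
E
```

```text
t_cm [ 0.07 -0.13 10.65] rot [0.02 0.05 0.03]
t_cm [ 0.07 -0.13 10.65] rot [-8.0000e-02  3.0000e-02 -1.7997e+02]
now 9.05 [483.  -76.  114.5] j6 [-0.4   0.04  1.93  0.    1.17 -1.58] w 92.0 f 0.0 [ 0.   0.9 -0.6]
```

View pics/c3.png

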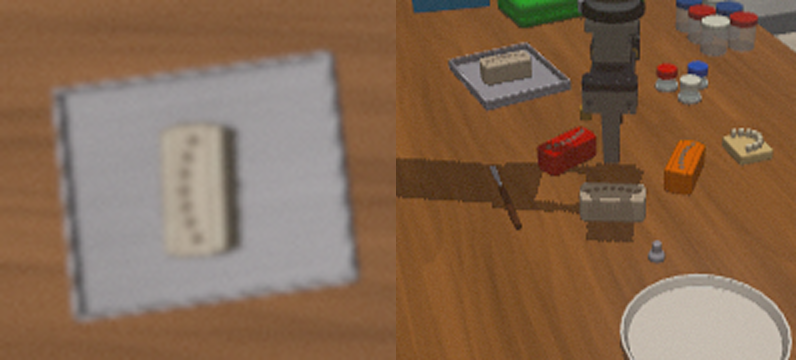

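The left crop shows hard key A flat in the tray middle (crop (198,190), tray centre about (205,185)). The right crop shows the fingers above B, aligned with it. Descend and squeeze.

Call:
{"method": "play_rows", "body": {"motion": [{"rx": 0, "ry": 0, "rz": 0, "tx": 0, "ty": -0.1, "tz": 2, "gripper": 0}, {"rx": 0, "ry": 0, "rz": 0, "tx": 0, "ty": -0.1, "tz": 4, "gripper": 0}, {"rx": 0, "ry": 0, "rz": 0, "tx": 0, "ty": -0.1, "tz": 6, "gripper": 0}, {"rx": 0, "ry": 0, "rz": 0, "tx": 0, "ty": -0.1, "tz": 8, "gripper": 0}, {"rx": 0, "ry": 0, "rz": 0, "tx": 0, "ty": -0.1, "tz": 9.5, "gripper": 0}, {"rx": 0, "ry": 0, "rz": 0, "tx": 0, "ty": -0.1, "tz": 10.3, "gripper": 0}, {"rx": 0, "ry": 0, "rz": 0, "tx": 0, "ty": -0.1, "tz": 10.6, "gripper": 0.2}, {"rx": 0, "ry": 0, "rz": 0, "tx": 0, "ty": -0.1, "tz": 10.6, "gripper": 0.3}]}}

```text
time: 9.95
position: [482.5, -75.9, 8.0]
eef_rot: [0.619, 3.08, 0.0]
contact_force: [-0.2, -0.3, 0.3]
gripper_width: 0.846
grip_force: 0.0
```

Call:
{"method": "play_rows", "body": {"motion": [{"rx": 0, "ry": 0, "rz": 0, "tx": 0, "ty": 0, "tz": 0, "gripper": 0.5}, {"rx": 0, "ry": 0, "rz": 0, "tx": 0, "ty": 0, "tz": 0, "gripper": 1}, {"rx": 0, "ry": 0, "rz": 0, "tx": 0, "ty": 0, "tz": 0, "gripper": 1}, {"rx": 0, "ry": 0, "rz": 0, "tx": 0, "ty": 0, "tz": 0, "gripper": 1}, {"rx": 0, "ry": 0, "rz": 0, "tx": 0, "ty": 0, "tz": 0, "gripper": 1}, {"rx": 0, "ry": 0, "rz": 0, "tx": 0, "ty": 0, "tz": 0, "gripper": 1}, {"rx": 0, "ry": 0, "rz": 0, "tx": 0, "ty": 0, "tz": 0, "gripper": 1}, {"rx": 0, "ry": 0, "rz": 0, "tx": 0, "ty": 0, "tz": 0, "gripper": 1}], "grip_force": 12}}

```text
time: 10.75
position: [482.6, -77.1, 8.1]
eef_rot: [0.62, 3.079, -0.002]
contact_force: [-2.4, -4.0, 4.7]
gripper_width: 0.324
grip_force: 12.0
```

```bash
python3 -c "
from h import *
go(495.5,-338.5,90,-.4)"
```

```text
t_cm [-11.32 -23.61  -8.16] rot [-0.05  0.04  0.14]
t_cm [-11.32 -23.61  -8.16] rot [-6.0000e-02 -8.0000e-02 -1.7986e+02]
now 10.75 [482.6 -77.1   8.1] j6 [-0.41  0.22  1.99 -0.    0.94 -1.58] w 29.8 f 12.0 [-2.4 -4.   4.7]
```

29.8 mm at 12 N: B is the soft key, as expected. Carry it to the dish.

Call:
{"method": "play_rows", "body": {"motion": [{"rx": 0, "ry": 0, "rz": 0, "tx": 0, "ty": 0, "tz": -1, "gripper": 1}, {"rx": 0, "ry": 0, "rz": 0, "tx": 0, "ty": 0, "tz": -3, "gripper": 1}, {"rx": 0, "ry": 0, "rz": 0, "tx": 0, "ty": 0, "tz": -5.5, "gripper": 1}, {"rx": 0, "ry": 0, "rz": 0, "tx": -0.4, "ty": -1, "tz": -7.5, "gripper": 1}, {"rx": 0, "ry": 0, "rz": 0, "tx": -1.6, "ty": -3.4, "tz": -8.2, "gripper": 1}, {"rx": 0, "ry": 0, "rz": 0, "tx": -3, "ty": -6.3, "tz": -8.2, "gripper": 1}, {"rx": 0, "ry": 0, "rz": 0, "tx": -4.5, "ty": -9.4, "tz": -8.2, "gripper": 1}, {"rx": 0, "ry": 0, "rz": 0, "tx": -6, "ty": -12.5, "tz": -8.2, "gripper": 1}]}}

```text
time: 11.55
position: [489.1, -215.0, 89.7]
eef_rot: [-0.62, -3.08, -0.003]
contact_force: [1.2, 0.2, -1.5]
gripper_width: 0.325
grip_force: 12.0
```

```bash
python3 -c "
from h import *
go(495.5,-338.5,60,-.4)"
```

```text
t_cm [ -5.37 -11.14   2.94] rot [ 0.1  -0.03  0.15]
t_cm [ -5.37 -11.14   2.94] rot [ 5.0000e-02  1.5000e-01 -1.7985e+02]
now 11.55 [ 489.1 -215.    89.7] j6 [-0.64  0.19  1.82  0.    1.13 -1.82] w 29.9 f 12.0 [ 1.2  0.2 -1.5]
```

Call:
{"method": "play_rows", "body": {"motion": [{"rx": 0, "ry": 0, "rz": 0, "tx": -1.4, "ty": -3, "tz": 0, "gripper": 1}, {"rx": 0, "ry": 0, "rz": 0, "tx": -2.8, "ty": -6, "tz": 0, "gripper": 1}, {"rx": 0, "ry": 0, "rz": 0, "tx": -4.2, "ty": -8.8, "tz": 0, "gripper": 1}, {"rx": 0, "ry": 0, "rz": 0, "tx": -5, "ty": -10.4, "tz": 0.5, "gripper": 1}, {"rx": 0, "ry": 0, "rz": 0, "tx": -5.3, "ty": -11.1, "tz": 1.5, "gripper": 1}, {"rx": 0, "ry": 0, "rz": 0, "tx": -5.3, "ty": -11.1, "tz": 2.5, "gripper": 1}, {"rx": 0, "ry": 0, "rz": 0, "tx": -5.3, "ty": -11.1, "tz": 3, "gripper": 1}, {"rx": 0, "ry": 0, "rz": 0, "tx": -5.3, "ty": -11.1, "tz": 3, "gripper": 1}]}}

```text
time: 12.35
position: [494.3, -335.5, 58.0]
eef_rot: [-0.618, -3.077, -0.004]
contact_force: [-0.6, 0.9, -1.9]
gripper_width: 0.322
grip_force: 12.0
```

```bash
python3 - <<'E'
from h import *
go(495.5,-338.5,14,-.4)
s=optics.grab_frame('side')
cv2.imwrite('pics/c4.png',cv2.cvtColor(cv2.resize(s[150:330,190:400],(700,600),interpolation=2),cv2.COLOR_RGB2BGR))
E
```

```text
t_cm [-0.24 -0.24  4.4 ] rot [ 0.11 -0.2   0.19]
t_cm [-0.24 -0.24  4.4 ] rot [ 3.1000e-01  1.7000e-01 -1.7981e+02]
now 12.35 [ 494.3 -335.5   58. ] j6 [-0.8   0.38  1.65  0.    1.11 -1.97] w 29.6 f 12.0 [-0.6  0.9 -1.9]
```

View pics/c4.png

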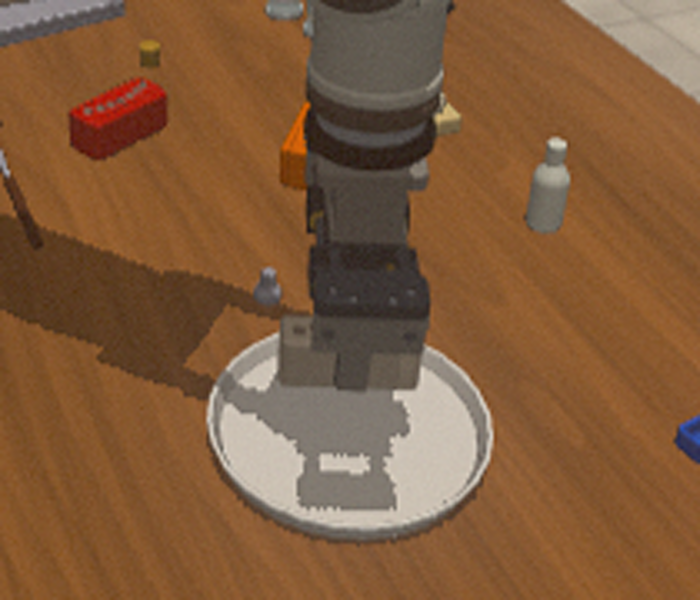

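The crop shows the key held level at (350,350), above the dish (centre about (350,432)). Lower it.

Call:
{"method": "play_rows", "body": {"motion": [{"rx": 0, "ry": 0, "rz": 0, "tx": 0, "ty": 0, "tz": 1, "gripper": 1}, {"rx": 0, "ry": 0, "rz": 0, "tx": 0, "ty": 0, "tz": 2, "gripper": 1}, {"rx": 0, "ry": 0, "rz": 0, "tx": 0, "ty": 0, "tz": 2.9, "gripper": 1}, {"rx": 0, "ry": 0, "rz": 0, "tx": 0, "ty": 0, "tz": 3.5, "gripper": 1}, {"rx": 0, "ry": 0, "rz": 0, "tx": 0, "ty": 0, "tz": 4, "gripper": 1}, {"rx": 0, "ry": 0, "rz": 0, "tx": 0, "ty": 0, "tz": 4.2, "gripper": 1}, {"rx": 0, "ry": 0, "rz": 0, "tx": 0, "ty": 0, "tz": 4.3, "gripper": 1}, {"rx": 0, "ry": 0, "rz": 0, "tx": 0, "ty": 0, "tz": 4.3, "gripper": 1}]}}

```text
time: 13.2
position: [495.3, -337.9, 16.9]
eef_rot: [0.621, 3.079, -0.0]
contact_force: [0.3, -0.1, -1.5]
gripper_width: 0.323
grip_force: 12.0
```

Call:
{"method": "play_rows", "body": {"motion": [{"rx": 0, "ry": 0, "rz": 0, "tx": 0, "ty": 0, "tz": 0.1, "gripper": 1}, {"rx": 0, "ry": 0, "rz": 0, "tx": 0, "ty": 0, "tz": 0.2, "gripper": 1}, {"rx": 0, "ry": 0, "rz": 0, "tx": 0, "ty": 0, "tz": 0.25, "gripper": 1}, {"rx": 0, "ry": 0, "rz": 0, "tx": 0, "ty": 0, "tz": 0.3, "gripper": 1}, {"rx": 0, "ry": 0, "rz": 0, "tx": 0, "ty": 0, "tz": 0.35, "gripper": 1}, {"rx": 0, "ry": 0, "rz": 0, "tx": 0, "ty": 0, "tz": 0.35, "gripper": 1}, {"rx": 0, "ry": 0, "rz": 0, "tx": 0, "ty": 0, "tz": 0.35, "gripper": 1}, {"rx": 0, "ry": 0, "rz": 0, "tx": 0, "ty": 0, "tz": 0.35, "gripper": 1}]}}

```text
time: 14.0
position: [495.1, -337.8, 13.3]
eef_rot: [-0.621, -3.08, 0.0]
contact_force: [0.2, 0.3, -2.3]
gripper_width: 0.322
grip_force: 12.0
```

Just above the floor. I'll lower 1.5 mm more, then release.

Call:
{"method": "play_rows", "body": {"motion": [{"rx": 0, "ry": 0, "rz": 0, "tx": 0, "ty": 0, "tz": 0.1, "gripper": 1}, {"rx": 0, "ry": 0, "rz": 0, "tx": 0, "ty": 0, "tz": 0.15, "gripper": 1}, {"rx": 0, "ry": 0, "rz": 0, "tx": 0, "ty": 0, "tz": 0.15, "gripper": 1}, {"rx": 0, "ry": 0, "rz": 0, "tx": 0, "ty": 0, "tz": 0.15, "gripper": 0.7}, {"rx": 0, "ry": 0, "rz": 0, "tx": 0, "ty": 0, "tz": 0.15, "gripper": 0.5}, {"rx": 0, "ry": 0, "rz": 0, "tx": 0, "ty": 0, "tz": 0.15, "gripper": 0.3}, {"rx": 0, "ry": 0, "rz": 0, "tx": 0, "ty": 0, "tz": 0.15, "gripper": 0.2}, {"rx": 0, "ry": 0, "rz": 0, "tx": 0, "ty": 0, "tz": 0.15, "gripper": 0.2}]}}

```text
time: 14.8
position: [495.3, -337.9, 11.8]
eef_rot: [0.621, 3.079, -0.0]
contact_force: [-0.1, 0.5, 0.6]
gripper_width: 0.649
grip_force: 0.0
```

Call:
{"method": "play_rows", "body": {"motion": [{"rx": 0, "ry": 0, "rz": 0, "tx": 0, "ty": 0, "tz": -1, "gripper": 0.2}, {"rx": 0, "ry": 0, "rz": 0, "tx": 0, "ty": 0, "tz": -3, "gripper": 0.2}, {"rx": 0, "ry": 0, "rz": 0, "tx": 0, "ty": 0, "tz": -6, "gripper": 0.2}, {"rx": 0, "ry": 0, "rz": 0, "tx": 0, "ty": 0, "tz": -10, "gripper": 0.2}, {"rx": 0, "ry": 0, "rz": 0, "tx": 0, "ty": 2, "tz": -14, "gripper": 0.2}, {"rx": 0, "ry": 0, "rz": 0, "tx": 0, "ty": 6, "tz": -16, "gripper": 0.2}, {"rx": 0, "ry": 0, "rz": 0, "tx": 0, "ty": 10, "tz": -16, "gripper": 0.2}, {"rx": 0, "ry": 0, "rz": 0, "tx": 0, "ty": 13, "tz": -16, "gripper": 0.2}]}}

```text
time: 15.6
position: [546.9, -216.4, 174.0]
eef_rot: [0.619, 3.077, -0.001]
contact_force: [0.1, -0.4, -0.4]
gripper_width: 0.801
grip_force: 0.0
```

Call:
{"method": "play_rows", "body": {"motion": [{"rx": 0, "ry": 0, "rz": 0, "tx": 0, "ty": 3, "tz": 0, "gripper": 0.2}, {"rx": 0, "ry": 0, "rz": 0, "tx": 0, "ty": 6, "tz": 0, "gripper": 0.2}, {"rx": 0, "ry": 0, "rz": 0, "tx": 0, "ty": 8, "tz": 0, "gripper": 0.2}, {"rx": 0, "ry": 0, "rz": 0, "tx": 0, "ty": 9, "tz": 0, "gripper": 0.2}, {"rx": 0, "ry": 0, "rz": 0, "tx": 0, "ty": 9, "tz": 0, "gripper": 0.2}, {"rx": 0, "ry": 0, "rz": 0, "tx": 0, "ty": 9, "tz": 0, "gripper": 0.2}, {"rx": 0, "ry": 0, "rz": 0, "tx": 0, "ty": 9, "tz": 0, "gripper": 0.2}, {"rx": 0, "ry": 0, "rz": 0, "tx": 0, "ty": 9, "tz": 0, "gripper": 0.2}]}}

```text
time: 16.4
position: [580.1, -135.9, 171.8]
eef_rot: [0.623, 3.079, -0.0]
contact_force: [0.9, 0.6, 0.3]
gripper_width: 0.797
grip_force: 0.0
```

```bash
python3 - <<'E'
from h import *
im=optics.grab_frame('top'); s=optics.grab_frame('side')
cv2.imwrite('pics/c5.png',cv2.cvtColor(np.hstack([cv2.resize(im[150:260,330:440],(400,400),interpolation=2),cv2.resize(s[230:320,240:350],(400,400),interpolation=2)]),cv2.COLOR_RGB2BGR))
E
```

```text
(no output)
```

View pics/c5.png

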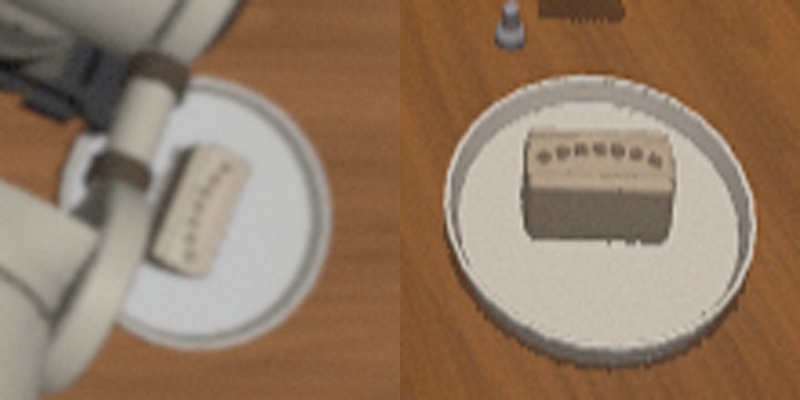

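The soft key lies flat with its prints up in the middle of the dish (top crop (200,210), dish centre about (195,213)). The arm is clear, so I'm handing in.

```bash
python3 -c "
from plant import job
print(job.sign_off())"
```

```text
the job is handed in; nothing more can be done
None
```

The soft key (29.8 mm wide at 12 N) lies flat, prints up, in the middle of the round dish and the hard key (42.0 mm) likewise in the steel tray; I handed the job in after about 16.5 s, and sign-off gave no verdict.

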